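# Grease the griddle and switch it on

## Task

Take the pastry brush from its wooden rest, dip its tip well down into the smaller of the two white pots for a moment, then press the tip lightly for a moment on the middle of the griddle's dark plate. Lay the brush back level across both notches of its rest where it lay before, let go of it, and only then turn the griddle's black bar handle clockwise from off all the way to its on stop. Leave the pots and everything else on the worktop standing where they are.

Things in the scene. Friction and masses are not known exactly. Their poses are not given: they have to be found in the camera images.
- brush: Pastry brush, 220 mm, 80 g, along its x axis; origin on its axis at mid-length, where it balances. Wooden handle 16 wide (y) x 14 thick (z) from x = -110 to +50 mm, ferrule 20 x 14 to +65, firm grey head 26 wide x 10 thick to +110. Lies level in its rest, parallel to it, axis 50 mm up; grip from above near x = -15. To dip or press the tip, pitch brush and gripper about 40 degrees.
- brush_tip (a point): The tip of the brush: middle of the end of its head, at x = +110 mm on its axis. Same axes as the brush.
- rest: Wooden brush rest, fixed. Base 150 x 50 x 8 mm; two uprights 8 mm thick at x = -75 and +40 mm, each with a square notch 34 mm wide open upward, notch floor 43 mm and horns 60 mm above the worktop. Origin on the worktop under the middle of the resting brush; x along the brush towards its head. The brush belongs with its origin above this one, within 25 mm along x.
- small_pot: The smaller open round pot, straight-sided without handles, loose, white ceramic, 84 mm across at the rim, wall 4 mm, 50 mm high, about 0.45 kg. Origin: centre of its underside. The tip must reach at least 15 mm below its rim.
- small_pot_rim (a point): Centre of the small pot's mouth, at rim height.
- griddle: Electric griddle, fixed: steel housing 280 (x) x 220 (y) mm, 60 high; origin on the worktop under its middle. The dark plate, 186 x 196 mm, top 72 mm above the worktop, lies to the back (+x); a steel rim on its left, right and back edges rises to 80 mm. The switch stands on the front deck (60 mm high) at x = -100 mm.
- plate_mid (a point): Middle of the dark plate, on its top surface; same axes as the griddle.
- switch_grip (a point): On the switch's vertical axis, 96 mm above the worktop: TCP height to grip it. The switch is a black bar handle 56 mm long (this point's x axis, turning with it), 14 mm wide (y), from 68 to 104 mm above the worktop, on a disc 52 mm across with its top at 68 mm; white pointer line at its +x end.
- switch (a joint): Angle of the switch, rad: 0 = off stop, 1.4 = on stop; it grows clockwise seen from above. Light friction (0.06 N m), stays where it is left; starts at or a little past off. On means above 1.2.
- big_pot: Larger open round pot (no handles), white ceramic like the small one, 116 mm across, 85 mm high; a bystander. Origin: centre of its underside.
- mug: Blue mug, 80 mm across, 95 mm high; bystander. Origin: centre of underside.
- mill: Dark wooden pepper mill, 54 mm across, 137 mm high; bystander. Origin: centre of underside.
- jar: Glass jar with steel lid, 70 mm across, 100 mm high; bystander. Origin: centre of underside.
- egg_cup: Dark wooden egg cup, 48 mm across, 40 mm high; bystander. Origin: centre of underside.
- shaker: White salt shaker with steel cap, 40 mm across, 75 mm high; bystander. Origin: centre of underside.
Mind the look-alikes: they are no part of the job. What is shaped like the small_pot but yellow is not meant.

How it is judged:
By the outcome, as a careful person would: the job done as asked, in the order asked, and still so for the second after the job is handed in, with the robot touching nothing.
It also fails if it takes over 59 s, if anything falls off the work surface, if the arm or the gripper's body presses on something with over 40 N, if the wrist force passes 120 N, or if a joint passes its speed limit or range.

## Robot

A 6-joint arm with a two-finger parallel gripper is mounted at the origin on the work surface. World frame = base frame: x ahead of the robot, y to its left, z up, the work surface at z = 0. Lengths are in m, angles in rad, forces in N, time in s.
With the tool pointing down it reaches from about 0.4 to 0.825 m from the base axis. Payload 7 kg.
Tool frame: the origin (TCP) lies between the finger pads, 19 mm behind the fingertips; this is the grasp point; z points along the fingers, y is the direction in which the jaws open and shut (so a half turn about z gives the same grasp; the last joint's range is limited). The gripper opens to 88 mm and grips with 3 to 60 N. Pads are 19 mm wide; open, the fingers measure 130 mm over their backs; the gripper's body (78 mm by 193 mm) begins 47 mm behind the grasp point.
Start: joints at [1.442, 0.359, 0.012, 0, -1.224, -0.288], TCP at [0.273, 0.617, 0.245] pointing down, gripper open.
Joint ranges: [-3.07, 3.07], [-1.43, 2.12], [-1.02, 1.25], [-3.03, 1.67], [-3.05, -0], [-3.03, 3.03]. Speed limits (rad/s): [2.39, 2.39, 3.01, 3.14, 3.14, 3.14].

## Interface

Orientations are given as [roll, pitch, yaw] about the fixed x, y, z axes, in that order (R = Rz(yaw) Ry(pitch) Rx(roll)).
In Python, from station import arm gives the robot as it stands.
- The arm moves only by the tool move_arm, never from a script. Its argument "deltas" is a list of rows, each a list of 6 numbers: the shift along the world's x, y, z in mm, then the turn, a rotation vector about the world's x, y, z in degrees. In form: [[tx, ty, tz, ax, ay, az], ...]. A call has exactly 5 rows; each row shifts and turns the commanded pose from where the row before left it; what a row does not reach is not made up. A row lasts 1/12 s, in which the tool goes at most 41.7 mm and 7.16 degrees, less where a joint would pass 70% of its speed; a pose out of reach is approached as far as the arm can. A call with a gripper value outside its range is refused whole. "claw" is the closure in counts, from 0 (fully open) to 255 (shut), set as the call begins (left out, the last holds). The fingers move at their own pace and stop on an object; "squeeze" is the grip in N (left out, the last holds). Time passes only in rows, so rows that do not move let the fingers close, or fill a call up. It gives the time, the measured TCP pose, the force and the opening at its end, in the units of the state.
- arm.get_state(): the state, without advancing time (a new reading comes with each control period).
- arm.grab_frame(name): name is "scene" or "top" or "wrist"; returns the picture (420x560x3 uint8, red, green, blue); there is no depth.
- arm.calibration(name): a dict with "intrinsics" (3x3 intrinsics, pixels), "k1" (the pictures are not rectified: a ray, as slopes to the right and down, at radius r is drawn at 1 + k1 r^2 times it, then the intrinsics apply), "T" (4x4, takes a point from camera to world coordinates); the wrist camera has in their place "mount" (4x4, takes a point from camera to tool coordinates, whose origin is the TCP and whose axes are the flange's). Camera axes: x right, y up, looking along -z (the intrinsics and any distortion apply to the point x, -y, -z); pixel columns grow to the right and rows downward; lengths in m; the calibration is good to about 2 mm. A picture is of the moment at which its call begins: read the wrist's pose just before it. calibration takes no time and is no camera call.
- arm.job_done(): hands the job in, once; it reports no verdict.
Trained networks look in the newest picture that a camera, given by its name, has taken for a name from the list of things; names that differ only in an ending like _2 or _b are one class to them, and where a whole thing is asked for, a point or a joint stands for the part that bears it (a point fixed in the world has none). Each returns a list of dicts, best first, with "score" (0 to 1); they miss things now and then, are a little off and sometimes report something else, mostly with a low value. They report only what shows in the picture. A call takes as long as a camera call. They do not tell look-alikes from the thing itself.
- arm.spot_in(thing, camera): "xy" ([column, row] in pixels, amid what is visible of it).
- arm.masks_of(thing, camera): "pixels" (420x560 bool, what is visible of it) and "xy" ([column, row] in pixels, amid what is visible of it).
- arm.spot_point(thing, camera): "xy" ([column, row] in pixels: a listed point, or the origin of a listed thing).
The state is a dict: "t": time; "q": joint angles; "qd": joint speeds; "joint_efforts": joint torques, N m; "eef_pos": TCP position; "ee_rot": TCP orientation; "force": force on the tool from outside, world axes, zero at the start; "moment": the same for the moment, N m; "width": finger opening in m.
Only numpy, scipy, OpenCV 4.12 (cv2) and the standard library are available. Lean on these libraries where they do the work, as an engineer would, in place of code of your own. Each camera call takes 0.05 s, during which the arm holds its last target. There are 200 camera calls.

## Working session

There is one attempt and no reset: what is moved stays moved. The work goes in short steps, Python scripts to look and compute and a tool call to move; the robot and the scene stay as the last step left them, time stands still between calls to the robot, and variables do not carry over. Pictures are saved under pics/ and viewed, about 8 in all and at most 12, crops included, and the job is handed in when it is done.

Besides the shell and the picture viewer there is one more tool, called after "Request:" by a JSON object that holds its "method" and its "body", one argument or row to a line. move_arm: Moves the arm, as the interface text tells. Its arguments: {"type":"object","properties":{"deltas":{"type":"array","items":{"type":"array","items":{"type":"number"}}},"claw":{"type":"number"},"squeeze":{"type":"number"}},"required":["deltas"]}

```bash
mkdir -p pics; cat > h.py <<'E'
import numpy as np, cv2
from station import arm
from scipy.spatial.transform import Rotation as R
def camT(name,st=None):
    c=arm.calibration(name)
    if 'T' in c: return c,np.array(c['T'])
    T=np.eye(4);T[:3,:3]=R.from_euler('xyz',st['ee_rot']).as_matrix();T[:3,3]=st['eef_pos']
    return c,T@np.array(c['mount'])
def ray(name,xy,st=None):
    c,T=camT(name,st);K=np.array(c['intrinsics'])
    p=cv2.undistortPoints(np.array([[xy]],float),K,np.array([c['k1'],0,0,0,0.]))[0,0]
    d=T[:3,:3]@np.array([p[0],-p[1],-1]);return T[:3,3],d
def onz(name,xy,z,st=None):
    o,d=ray(name,xy,st);return o+d*(z-o[2])/d[2]
def proj(name,P,st=None):
    c,T=camT(name,st);p=np.linalg.inv(T)@np.r_[P,1]
    a=p[0]/-p[2];b=-p[1]/-p[2];k=1+c['k1']*(a*a+b*b);K=np.array(c['intrinsics'])
    return (K@[a*k,b*k,1])[:2]
def save(n,im): cv2.imwrite('pics/'+n+'.png',im[:,:,::-1])
E
python3 - <<'E'
from h import *
t=arm.grab_frame('top');save('top',t);s=arm.grab_frame('scene');save('scene',s)
for n,z in [('brush',.05),('brush_tip',.05),('rest',0),('small_pot_rim',.05),('small_pot',0),('griddle',0),('plate_mid',.072),('switch_grip',.096),('big_pot',0),('mug',0),('mill',0),('jar',0),('egg_cup',0),('shaker',0)]:
  for c in ['top','scene']:
    for r in arm.spot_point(n,c)[:3]:
        print(n,c,round(r['score'],2),np.round(r['xy'],1),np.round(onz(c,r['xy'],z),3)[:2])
print(arm.get_state()['t'])
E
```

```text
brush top 0.58 [206.8 254. ] [0.451 0.148]
brush scene 0.96 [294.1 176.1] [0.453 0.152]
brush scene 0.52 [204.8 276.3] [ 0.623 -0.295]
brush scene 0.29 [ 74.7 282.8] [ 0.45  -0.501]
brush_tip top 0.71 [247.8 261.6] [0.428 0.034]
brush_tip scene 0.69 [264.6 187.7] [0.441 0.043]
rest top 0.83 [207.8 251.6] [0.456 0.153]
rest scene 0.66 [296.4 194.4] [0.475 0.141]
rest scene 0.19 [210.3 261. ] [ 0.541 -0.226]
small_pot_rim top 0.8 [132.2 159.6] [0.719 0.36 ]
small_pot_rim top 0.67 [173.4 144.4] [0.761 0.243]
small_pot_rim top 0.62 [177.9 188. ] [0.637 0.23 ]
small_pot_rim scene 0.94 [409.7 182.7] [0.713 0.367]
small_pot_rim scene 0.76 [399.1 202.5] [0.751 0.255]
small_pot_rim scene 0.65 [362.1 189.2] [0.639 0.238]
small_pot top 0.89 [175.9 149.2] [0.758 0.247]
small_pot top 0.83 [179.9 190.6] [0.635 0.235]
small_pot top 0.81 [136.2 167.9] [0.704 0.364]
small_pot scene 0.94 [406.2 201.3] [0.724 0.346]
small_pot scene 0.85 [397.2 221.4] [0.763 0.241]
small_pot scene 0.66 [358.4 205.2] [0.64  0.229]
griddle top 0.67 [354.5 209.8] [ 0.573 -0.275]
griddle scene 0.84 [206.8 274.4] [ 0.574 -0.
[... 276 characters left out ...]
.33 [291.7 173.1] [0.492 0.101]
big_pot top 0.88 [250.8 189.4] [0.636 0.027]
big_pot scene 0.17 [329.6 277.3] [ 0.779 -0.061]
mug top 0.55 [222.2 141.3] [0.78  0.111]
mug scene 0.66 [373.5 249.3] [0.789 0.096]
mug scene 0.57 [329.6 278.7] [ 0.782 -0.065]
mill top 0.89 [120.  212.8] [0.572 0.41 ]
mill top 0.47 [180.3 189.7] [0.638 0.234]
mill top 0.31 [352.9 209.3] [ 0.574 -0.27 ]
mill scene 0.8 [378.6 174.7] [0.576 0.419]
jar top 0.88 [282.4 138.2] [ 0.787 -0.067]
jar scene 0.74 [329.  278.9] [ 0.781 -0.066]
egg_cup top 0.7 [115.  237.7] [0.499 0.423]
egg_cup scene 0.62 [357.6 165. ] [0.488 0.423]
shaker top 0.6 [430.4 277.2] [ 0.375 -0.489]
shaker scene 0.9 [ 75.3 279.3] [ 0.379 -0.484]
1.5
```

View pics/top.png

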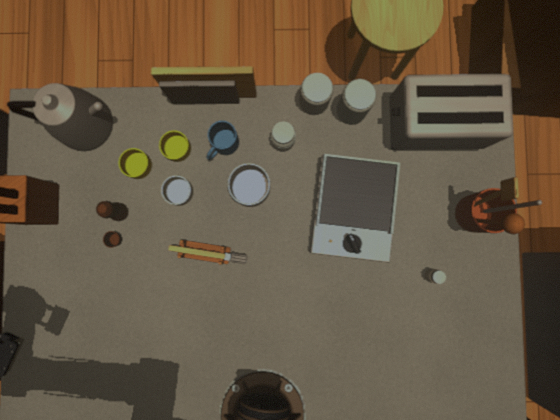

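View pics/scene.png

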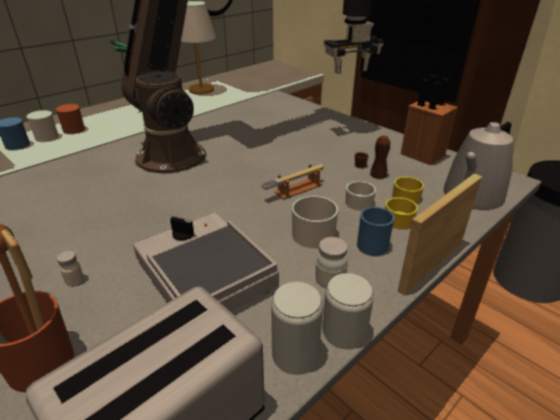

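The top view shows the small white pot at (177,190), with two yellow look-alikes at (174,146) and (134,163). The brush lies from (170,249) to (245,258) with its head on the right. The griddle switch is at (353,243). Next I'll get the axes from masks.

```bash
python3 - <<'E'
from h import *
arm.grab_frame('top')
for n,z in [('brush',.05),('rest',.03),('griddle',.06),('switch_grip',.096)]:
    m=arm.masks_of(n,'top')[0]; ys,xs=np.nonzero(m['pixels'])
    P=np.array([onz('top',(x,y),z)[:2] for x,y in zip(xs,ys)],np.float32)
    c=P.mean(0);w,v=np.linalg.eigh(np.cov((P-c).T));r=cv2.minAreaRect(P*1000)
    print(n,round(m['score'],2),len(xs),c.round(3),'axis deg',np.degrees(np.arctan2(v[1,1],v[0,1])).round(1),r)
st=arm.get_state();print(st)
print(arm.calibration('wrist'))
E
```

```text
brush 0.17 1503 [0.644 0.028] axis deg -151.0 ((643.7565307617188, 27.100448608398438), (126.22733306884766, 115.64134979248047), 44.16297149658203)
rest 0.94 554 [0.459 0.159] axis deg 81.3 ((456.7071228027344, 158.9034423828125), (144.47900390625, 50.462852478027344), 80.92337036132812)Traceback (most recent call last):
  File "<stdin>", line 5, in <module>
  File "h.py", line 14, in onz
    o,d=ray(name,xy,st);return o+d*(z-o[2])/d[2]
        ~~~^^^^^^^^^^^^
  File "h.py", line 10, in ray
    c,T=camT(name,st);K=np.array(c['intrinsics'])
        ~~~~^^^^^^^^^
  File "h.py", line 5, in camT
    c=arm.calibration(name)
ValueError: time passes only in moves, steps and waits
```

```bash
python3 - <<'E'
s=open('h.py').read()
s=s.replace("def camT","_c={}\ndef cal(n):\n    if n not in _c: _c[n]=arm.calibration(n)\n    return _c[n]\ndef camT",1).replace("c=arm.calibration(name)","c=cal(name)")
open('h.py','w').write(s)
E
python3 - <<'E'
from h import *
st=arm.get_state();print(st)
print(cal('wrist'))
arm.grab_frame('top')
for n,z in [('griddle',.06),('switch_grip',.096)]:
    m=arm.masks_of(n,'top')[0]; ys,xs=np.nonzero(m['pixels'])
    P=np.array([onz('top',(x,y),z)[:2] for x,y in zip(xs,ys)],np.float32)
    c=P.mean(0);w,v=np.linalg.eigh(np.cov((P-c).T));r=cv2.minAreaRect(P*1000)
    print(n,round(m['score'],2),len(xs),c.round(3),'axis deg',np.degrees(np.arctan2(v[1,1],v[0,1])).round(1),r)
E
```

```text
{'t': 1.7, 'q': array([ 1.44205973e+00,  3.58623238e-01,  1.19145214e-02, -2.43081482e-05,
       -1.22408410e+00, -2.88110234e-01]), 'qd': array([-0.00043892,  0.00073583, -0.00122592, -0.00139304,  0.00136468,
        0.00021465]), 'joint_efforts': array([ 2.00240474e-04, -5.82376850e+01,  2.93288559e+01,  7.00219184e+00,
        1.23159555e-02, -3.69984696e-05]), 'eef_pos': array([0.27328876, 0.61718867, 0.24534815]), 'ee_rot': array([ 3.14158952e+00,  2.29159451e-05, -4.16855086e-01]), 'force': array([0.91427778, 0.71300863, 0.64775602]), 'moment': array([0.02856436, 0.02960236, 0.02567157]), 'width': 0.08756280925677963}
{'intrinsics': array([[300.84368428,   0.        , 284.57677913],
       [  0.        , 300.84368428, 209.33353108],
       [  0.        ,   0.        ,   1.        ]]), 'k1': -0.03292445147680372, 'mount': array([[ 6.29803409e-04,  9.57281537e-01,  2.89156812e-01,
         7.87636555e-02],
       [ 9.99998541e-01, -1.06200733e-03,  1.33781223e-03,
        -1.93630482e-04],
       [ 1.58774961e-03,  2.89155548e-01, -9.57280810e-01,
        -1.40282983e-01],
       [ 0.00000000e+00,  0.00000000e+00,  0.00000000e+00,
         1.00000000e+00]])}
griddle 0.88 8122 [ 0.576 -0.266] axis deg 172.9 ((576.7672729492188, -265.67218017578125), (225.49050903320312, 285.7731018066406), 82.47347259521484)
switch_grip 0.6 301 [ 0.476 -0.249] axis deg -152.2 ((475.76123046875, -246.98033142089844), (48.435916900634766, 51.011314392089844), 88.64424133300781)
```

Request:
{"method": "move_arm", "body": {
  "deltas": [
    [12,-30,-3,0,0,-5],
    [12,-30,-3,0,0,-5],
    [12,-30,-3,0,0,-5],
    [12,-30,-3,0,0,-5],
    [12,-30,-3,0,0,-5]
  ]
}}

```text
t: 2.27
eef_pos: [0.3336, 0.4658, 0.2303]
ee_rot: [-3.141, 0.0, -0.857]
force: [0.6, 0.2, 0.5]
width: 0.0878
```

Request:
{"method": "move_arm", "body": {
  "deltas": [
    [12,-30,-3,0,0,-5],
    [12,-30,-3,0,0,-5],
    [12,-30,-3,0,0,-5],
    [12,-30,-3,0,0,-5],
    [12,-30,-3,0,0,-5]
  ]
}}

```text
t: 2.68
eef_pos: [0.3936, 0.3157, 0.2155]
ee_rot: [-3.141, 0.0, -1.293]
force: [0.3, -0.6, -0.4]
width: 0.0875
```

Request:
{"method": "move_arm", "body": {
  "deltas": [
    [12,-30,-3,0,0,-5],
    [12,-30,-3,0,0,-5],
    [12,-30,-3,0,0,-5],
    [12,-30,-3,0,0,-5],
    [12,-30,-3,0,0,-5]
  ]
}}

```text
t: 3.1
eef_pos: [0.4537, 0.1658, 0.2007]
ee_rot: [-3.141, 0.001, -1.73]
force: [0.5, 0.3, -0.6]
width: 0.0875
```

```bash
python3 - <<'E'
from h import *
st=arm.get_state();print(st['t'],st['eef_pos'],np.degrees(st['ee_rot']),st['force'])
im=arm.grab_frame('wrist');save('w1',im)
for n,z in [('brush',.05),('brush_tip',.05),('rest',0)]:
    for r in arm.spot_point(n,'wrist')[:2]: print(n,r['score'],r['xy'],onz('wrist',r['xy'],z,st))
for n,z in [('brush',.05),('rest',.043)]:
    m=arm.masks_of(n,'wrist')
    if m:
        m=m[0];ys,xs=np.nonzero(m['pixels'])
        P=np.array([onz('wrist',(x,y),z,st)[:2] for x,y in zip(xs[::5],ys[::5])],np.float32)
        r=cv2.minAreaRect(P*1000);c=P.mean(0);w,v=np.linalg.eigh(np.cov((P-c).T))
        print(n,m['score'],c,np.degrees(np.arctan2(v[1,1],v[0,1])),r)
E
```

```text
3.1 [0.45365109 0.1657538  0.20065054] [-1.79962000e+02  4.32253563e-02 -9.91106392e+01] [ 0.49599203  0.30156968 -0.55441932]
brush 0.79 [282.2, 179.1] [0.45330712 0.14478116 0.05      ]
brush_tip 0.84 [284.2, 60.0] [0.43444973 0.03939069 0.05      ]
rest 0.92 [282.6, 174.5] [0.45406057 0.14930855 0.        ]
rest 0.24 [133.7, 288.0] [0.66965516 0.26584894 0.        ]
brush 0.72 [0.44960645 0.12589088] 80.62253220814655 ((451.8744201660156, 147.66354370117188), (217.8970184326172, 25.285093307495117), 81.55103302001953)
rest 0.89 [0.4567495  0.15724412] 80.69528461350778 ((457.53253173828125, 162.5067138671875), (145.92584228515625, 52.473602294921875), 80.7442626953125)
```

View pics/w1.png

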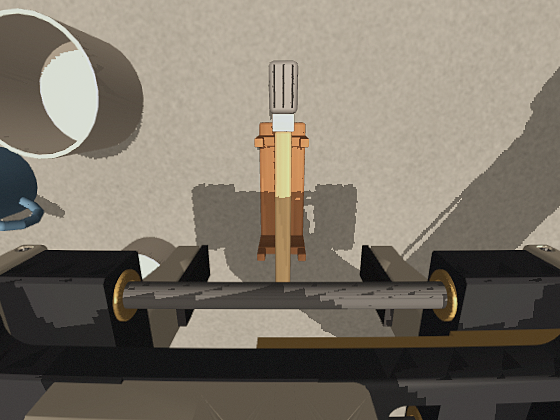

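The brush sits centred between the jaws (column ~283) and parallel to the tool. I'll descend and grip it.

Request:
{"method": "move_arm", "body": {
  "deltas": [
    [0,-1,-25,0,0,0],
    [0,-1,-25,0,0,0],
    [0,-1,-25,0,0,0],
    [0,0,-25,0,0,0],
    [0,0,-25,0,0,0]
  ],
  "claw": 60
}}

```text
t: 3.82
eef_pos: [0.4531, 0.1655, 0.0747]
ee_rot: [-3.141, 0.001, -1.723]
force: [0.5, 1.3, -0.1]
width: 0.0678
```

Request:
{"method": "move_arm", "body": {
  "deltas": [
    [0,0,-13,0,0,0],
    [0,0,-8,0,0,0],
    [0,0,-4.5,0,0,0],
    [0,0,0,0,0,0],
    [0,0,0,0,0,0]
  ]
}}

```text
t: 4.23
eef_pos: [0.4536, 0.165, 0.0505]
ee_rot: [-3.141, 0.001, -1.725]
force: [0.5, 0.6, -0.2]
width: 0.067
```

Request:
{"method": "move_arm", "body": {
  "deltas": [
    [0,0,0,0,0,0],
    [0,0,0,0,0,0],
    [0,0,0,0,0,0],
    [0,0,0,0,0,0],
    [0,0,0,0,0,0]
  ],
  "claw": 255,
  "squeeze": 30
}}

```text
t: 4.65
eef_pos: [0.4534, 0.1643, 0.0502]
ee_rot: [-3.141, 0.001, -1.726]
force: [-0.5, -0.5, -0.5]
width: 0.0393
```

Request:
{"method": "move_arm", "body": {
  "deltas": [
    [0,0,0,0,0,0],
    [0,0,0,0,0,0],
    [0,0,0,0,0,0],
    [0,0,0,0,0,0],
    [0,0,0,0,0,0]
  ]
}}

```text
t: 5.07
eef_pos: [0.4533, 0.1642, 0.0499]
ee_rot: [-3.142, -0.0, -1.726]
force: [-0.0, 0.8, 1.0]
width: 0.0159
```

Request:
{"method": "move_arm", "body": {
  "deltas": [
    [0,0,25,0,0,0],
    [0,0,32,0,0,0],
    [0,0,32,0,0,0],
    [0,0,32,0,0,0],
    [0,0,29,0,0,0]
  ]
}}

```text
t: 5.48
eef_pos: [0.4531, 0.164, 0.2017]
ee_rot: [-3.141, 0.0, -1.726]
force: [0.2, 1.4, -0.2]
width: 0.0156
```

Request:
{"method": "move_arm", "body": {
  "deltas": [
    [20,15.7,0,3.95,-0.625,0],
    [20,15.7,0,3.95,-0.625,0],
    [20,15.7,0,3.95,-0.625,0],
    [20,15.7,0,3.95,-0.625,0],
    [20,15.7,0,3.95,-0.625,0]
  ]
}}

```text
t: 5.9
eef_pos: [0.5542, 0.2435, 0.2002]
ee_rot: [-3.14, 0.353, -1.725]
force: [-0.5, -0.1, -0.7]
width: 0.0155
```

Request:
{"method": "move_arm", "body": {
  "deltas": [
    [20,15.7,0,3.95,-0.625,0],
    [20,15.7,0,3.95,-0.625,0],
    [20,15.7,0,3.95,-0.625,0],
    [20,15.7,0,3.95,-0.625,0],
    [19,15.0,0,3.95,-0.625,0]
  ]
}}

```text
t: 6.32
eef_pos: [0.6534, 0.3212, 0.1999]
ee_rot: [-3.139, 0.701, -1.725]
force: [-0.7, -1.0, -0.6]
width: 0.0154
```

```bash
cat > tip.py <<'E'
from h import *
st=arm.get_state();print(st['t'],st['eef_pos'],np.degrees(st['ee_rot']),st['force'])
Rm=R.from_euler('xyz',st['ee_rot']).as_matrix();p=st['eef_pos']
import sys
im=arm.grab_frame('wrist');save(sys.argv[1],im);
tip=p+Rm@[.1275,0,0];print('tip pred',tip,proj('wrist',tip,st),'brush x',Rm[:,0])
def plane(xy):  # ray with tool plane y=0
    o,d=ray('wrist',xy,st);n=Rm[:,1];q=o+d*(n@(p-o))/(n@d);return q
# intersect with brush plane z_tool=0 
for r in arm.spot_point('brush_tip','wrist')[:2]:
    o,d=ray('wrist',r['xy'],st);n=Rm[:,2];q=o+d*(n@(p-o))/(n@d);print('tip',r['score'],r['xy'],'tool',Rm.T@(q-p),q)
for a in sys.argv[2:]:
    n,z=a.split('=')
    for r in arm.spot_point(n,'wrist')[:3]: print(n,r['score'],r['xy'],onz('wrist',r['xy'],float(z),st))
E
python3 tip.py w2 small_pot_rim=.05
```

```text
6.3167 [0.6534378  0.32121574 0.1998641 ] [-179.87196523   40.18617625  -98.82165669] [-0.65026412 -1.02224039 -0.64624467]
tip pred [0.63850001 0.22496414 0.11759175] [285.45225005  -8.92123708] brush x [-0.11715915 -0.75491456 -0.64527339]
small_pot_rim 0.92 [231.4, 138.0] [0.71022104 0.36094882 0.05      ]
small_pot_rim 0.72 [100.6, 21.0] [0.76401611 0.24721744 0.05      ]
```

View pics/w2.png

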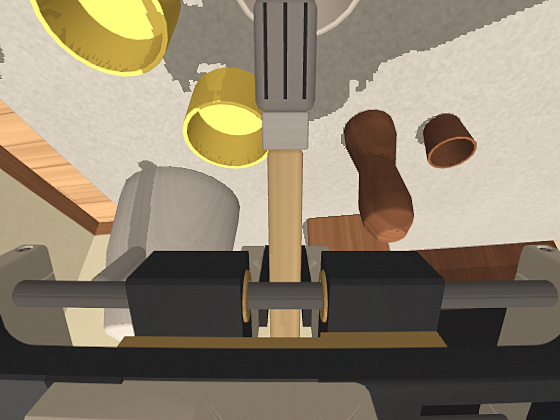

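```bash
python3 - <<'E'
from h import *
st=arm.get_state();im=cv2.imread('pics/w2.png')
big=cv2.resize(im[:70,220:400],None,fx=4,fy=4)
for rr,col in ((.042,(0,0,255)),(.038,(0,255,0))):
    for a in np.linspace(0,2*np.pi,300):
        u=proj('wrist',[.638+rr*np.cos(a),.2335+rr*np.sin(a),.05],st)
        cv2.circle(big,(int((u[0]-220)*4),int(u[1]*4)),1,col,-1)
cv2.imwrite('pics/w2b.png',big)
E
```

```text
(no output)
```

View pics/w2b.png

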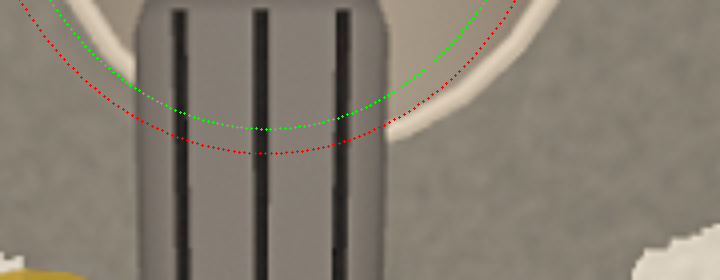

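The rim in the wrist picture lies about 8 mm to the right (−x) of my estimate. I'll check that against the earlier fixed-camera pictures.

```bash
python3 - <<'E'
from h import *
out=[]
for cam,(cx,cy) in (('top',(177,190)),('scene',(360,193))):
    im=cv2.imread(f'pics/{cam}.png');s=9
    big=cv2.resize(im[cy-22:cy+22,cx-22:cx+22],None,fx=s,fy=s,interpolation=cv2.INTER_CUBIC)
    for C,col in (((.638,.2335),(0,0,255)),((.630,.2335),(0,255,0))):
        for a in np.linspace(0,2*np.pi,120):
            u=proj(cam,[C[0]+.042*np.cos(a),C[1]+.042*np.sin(a),.05])
            cv2.circle(big,(int((u[0]-cx+22.5)*s),int((u[1]-cy+22.5)*s)),1,col,-1)
    out.append(big)
cv2.imwrite('pics/cmp.png',np.hstack(out))
E
```

```text
(no output)
```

View pics/cmp.png

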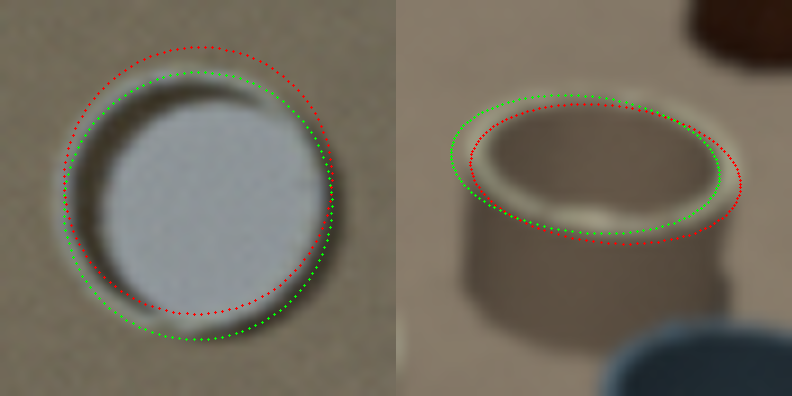

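The top view supports the pot at about x 0.631 and the scene view about 0.634, so I'll use (0.632, 0.236). I'll shift −8 mm in x and dip.

Request:
{"method": "move_arm", "body": {
  "deltas": [
    [-8,1,-10,0,0,0],
    [0,0,-22,0,0,0],
    [0,0,-22,0,0,0],
    [0,0,-18,0,0,0],
    [0,0,-8,0,0,0]
  ]
}}

```text
t: 6.88
eef_pos: [0.6413, 0.3214, 0.1169]
ee_rot: [3.139, 0.696, -1.727]
force: [-0.8, 0.3, -0.8]
width: 0.0158
```

Request:
{"method": "move_arm", "body": {
  "deltas": [
    [0,0,-7,0,0,0],
    [0,0,-2,0,0,0],
    [0,0,0,0,0,0],
    [0,0,0,0,0,0],
    [0,0,0,0,0,0]
  ]
}}

```text
t: 7.3
eef_pos: [0.6447, 0.3217, 0.1122]
ee_rot: [-3.138, 0.699, -1.723]
force: [-0.4, 0.3, -1.7]
width: 0.0159
```

```bash
python3 - <<'E'
from h import *
st=arm.get_state();Rm=R.from_euler('xyz',st['ee_rot']).as_matrix()
print(st['t'],st['force'],st['moment'],st['eef_pos']+Rm@[.1275,0,0])
a=cv2.resize(arm.grab_frame('scene')[130:270,270:450],None,fx=3,fy=3);save('dip',a)
E
```

```text
7.3 [-0.42786669  0.32358194 -1.7406355 ] [-2.20525233  0.32060303 -0.06294865] [0.6298743  0.22520699 0.03019752]
```

View pics/dip.png

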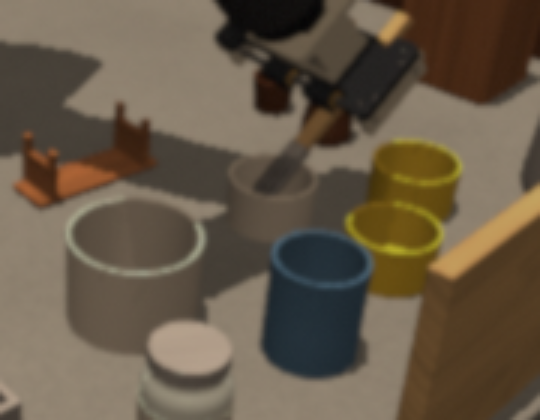

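The scene picture shows the brush head well inside the white pot (crop pixel ~(270,185)), with the pot still standing. I'll go slightly deeper, hold, lift, and carry it to the griddle.

Request:
{"method": "move_arm", "body": {
  "deltas": [
    [0,0,-3,0,0,0],
    [0,0,0,0,0,0],
    [0,0,0,0,0,0],
    [0,0,0,0,0,0],
    [0,0,0,0,0,0]
  ]
}}

```text
t: 7.77
eef_pos: [0.6443, 0.3215, 0.1079]
ee_rot: [-3.14, 0.698, -1.725]
force: [-0.0, -0.8, -1.0]
width: 0.0157
```

Request:
{"method": "move_arm", "body": {
  "deltas": [
    [0,0,0,0,0,0],
    [0,0,14,0,0,0],
    [0,0,30,0,0,0],
    [0,0,30,0,0,0],
    [0,0,30,0,0,0]
  ]
}}

```text
t: 8.18
eef_pos: [0.6442, 0.3213, 0.2139]
ee_rot: [-3.14, 0.697, -1.726]
force: [-0.0, 0.2, -1.5]
width: 0.0155
```

Request:
{"method": "move_arm", "body": {
  "deltas": [
    [-1,-30,0,0,0,0],
    [-1,-33,0,0,0,0],
    [-1,-33,0,0,0,0],
    [-1,-33,0,0,0,0],
    [-1,-33,0,0,0,0]
  ]
}}

```text
t: 8.6
eef_pos: [0.639, 0.1582, 0.2135]
ee_rot: [-3.138, 0.698, -1.723]
force: [0.6, -0.0, -0.7]
width: 0.0158
```

Request:
{"method": "move_arm", "body": {
  "deltas": [
    [-1,-33,0,0,0,0],
    [-1,-33,0,0,0,0],
    [-1,-33,0,0,0,0],
    [-1,-33,0,0,0,0],
    [-1,-33,0,0,0,0]
  ]
}}

```text
t: 9.02
eef_pos: [0.6341, -0.0073, 0.2133]
ee_rot: [-3.138, 0.697, -1.724]
force: [0.3, 0.2, -0.6]
width: 0.0159
```

Request:
{"method": "move_arm", "body": {
  "deltas": [
    [-1,-33,0,0,0,0],
    [-1,-33,0,0,0,0],
    [-2,-33,0,0,0,0],
    [-2,-33,0,0,0,0],
    [-2,-33,0,0,0,0]
  ]
}}

```text
t: 9.43
eef_pos: [0.626, -0.1724, 0.2131]
ee_rot: [-3.139, 0.697, -1.725]
force: [0.7, -0.3, -0.0]
width: 0.0157
```

```bash
python3 - <<'E'
from h import *
st=arm.get_state();Rm=R.from_euler('xyz',st['ee_rot']).as_matrix()
print(st['t'],st['eef_pos'],st['force'],st['moment'],'tip',st['eef_pos']+Rm@[.1275,0,0])
im=cv2.imread('pics/top.png')
big=cv2.resize(im[145:270,300:410],None,fx=5,fy=5,interpolation=cv2.INTER_CUBIC)
G=np.array([.574,-.267]);a=np.radians(-7.2);Q=np.array([[np.cos(a),-np.sin(a)],[np.sin(a),np.cos(a)]])
def d(x,y,z,c,r=2):
    u=proj('top',np.r_[G+Q@[x,y],z]);cv2.circle(big,(int((u[0]-300+.5)*5),int((u[1]-145+.5)*5)),r,c,-1)
for t in np.linspace(-1,1,60):
    for s in(-1,1): d(.14*t,.11*s,.06,(0,0,255));d(.14*s,.11*t,.06,(0,0,255))
    for s in(-1,1): d(.043+.093*t,.098*s,.072,(0,255,0));d(.043+.093*s,.098*t,.072,(0,255,0))
d(-.1,0,.096,(255,0,255),4);d(.043,0,.072,(0,255,255),4)
print(G+Q@[.043,0],G+Q@[-.1,0])
cv2.imwrite('pics/grid.png',big)
E
```

```text
9.4333 [ 0.6260088  -0.17238791  0.21314931] [ 0.67092325 -0.32805923 -0.02499837] [-2.18743093  0.20246441 -0.1175572 ] tip [ 0.61101081 -0.26900121  0.131313  ]
[ 0.61666093 -0.27238933] [ 0.47478853 -0.25446668]
```

View pics/grid.png

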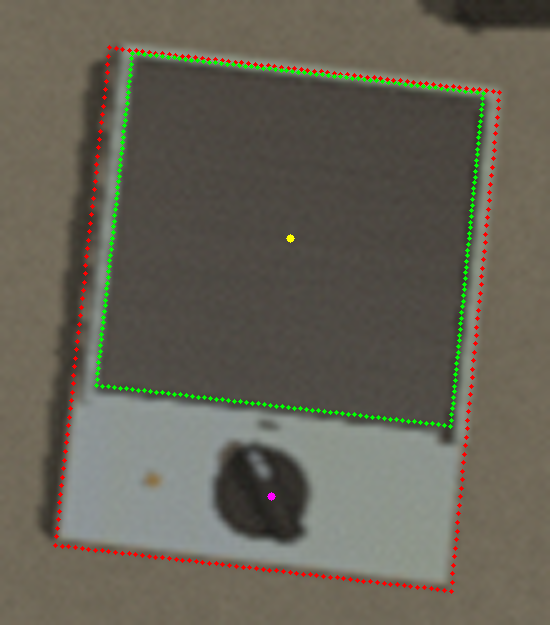

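Overlay fits the griddle: the plate middle is about (0.614, −0.273). In the picture the handle runs from the white pointer at upper left (250,458) to lower right (290,530). I'll lower the tip towards the plate.

Request:
{"method": "move_arm", "body": {
  "deltas": [
    [3,-4,-10,0,0,0],
    [0,0,-17,0,0,0],
    [0,0,-15,0,0,0],
    [0,0,-8,0,0,0],
    [0,0,-2,0,0,0]
  ]
}}

```text
t: 9.85
eef_pos: [0.6282, -0.1726, 0.1573]
ee_rot: [3.138, 0.699, -1.728]
force: [0.4, -0.5, -1.0]
width: 0.0158
```

Request:
{"method": "move_arm", "body": {
  "deltas": [
    [0,0,-2,0,0,0],
    [0,0,-1,0,0,0],
    [0,0,0,0,0,0],
    [0,0,0,0,0,0],
    [0,0,0,0,0,0]
  ]
}}

```text
t: 10.27
eef_pos: [0.6295, -0.1744, 0.1576]
ee_rot: [-3.139, 0.698, -1.724]
force: [-0.4, 0.5, -0.6]
width: 0.0162
```

```bash
python3 - <<'E'
from h import *
st=arm.get_state();Rm=R.from_euler('xyz',st['ee_rot']).as_matrix()
print(st['t'],st['eef_pos'],st['force'],st['moment'],'tip',st['eef_pos']+Rm@[.1275,0,0])
E
```

```text
10.2667 [ 0.62953213 -0.1744377   0.15759244] [-0.43988192  0.49423299 -0.56043171] [-2.18863507  0.32115363 -0.02271549] tip [ 0.6146275  -0.27100471  0.07568448]
```

Request:
{"method": "move_arm", "body": {
  "deltas": [
    [0,0,-1,0,0,0],
    [0,0,-0.5,0,0,0],
    [0,0,0,0,0,0],
    [0,0,0,0,0,0],
    [0,0,0,0,0,0]
  ]
}}

```text
t: 10.68
eef_pos: [0.6295, -0.1743, 0.1559]
ee_rot: [-3.139, 0.698, -1.724]
force: [-0.1, 2.2, 3.6]
width: 0.0156
```

```bash
cat > f.py <<'E'
from h import *
st=arm.get_state();Rm=R.from_euler('xyz',st['ee_rot']).as_matrix()
print(st['t'],st['eef_pos'],st['force'],st['moment'],'tip',st['eef_pos']+Rm@[.1275,0,0])
E
python3 f.py
```

```text
10.6833 [ 0.62953579 -0.17425173  0.15590713] [-0.1498777   2.18592565  3.60970881] [-0.60243413  0.02775675 -0.00216915] tip [ 0.61460401 -0.27075366  0.07392745]
```

Contact at roughly 4 N. I'll hold briefly and lift.

Request:
{"method": "move_arm", "body": {
  "deltas": [
    [0,0,0,0,0,0],
    [0,0,0,0,0,0],
    [0,0,0,0,0,0],
    [0,0,0,0,0,0],
    [0,0,0,0,0,0]
  ]
}}

```text
t: 11.1
eef_pos: [0.6295, -0.1742, 0.1557]
ee_rot: [-3.139, 0.698, -1.725]
force: [1.3, 3.6, 5.5]
width: 0.0157
```

Request:
{"method": "move_arm", "body": {
  "deltas": [
    [0,0,0,0,0,0],
    [0,0,0,0,0,0],
    [0,0,0,0,0,0],
    [0,0,0,0,0,0],
    [0,0,0,0,0,0]
  ]
}}

```text
t: 11.52
eef_pos: [0.6295, -0.1742, 0.1557]
ee_rot: [-3.139, 0.698, -1.725]
force: [1.2, 4.2, 5.7]
width: 0.0157
```

```bash
python3 f.py; python3 - <<'E'
from h import *
a=cv2.resize(arm.grab_frame('scene')[150:330,110:290],None,fx=3,fy=3);save('press',a)
E
```

```text
11.5167 [ 0.62946421 -0.17419867  0.15568643] [1.20320441 4.17990451 5.67652085] [-0.0748755  -0.11753081 -0.0584295 ] tip [ 0.61450586 -0.27069437  0.07370424]
```

View pics/press.png

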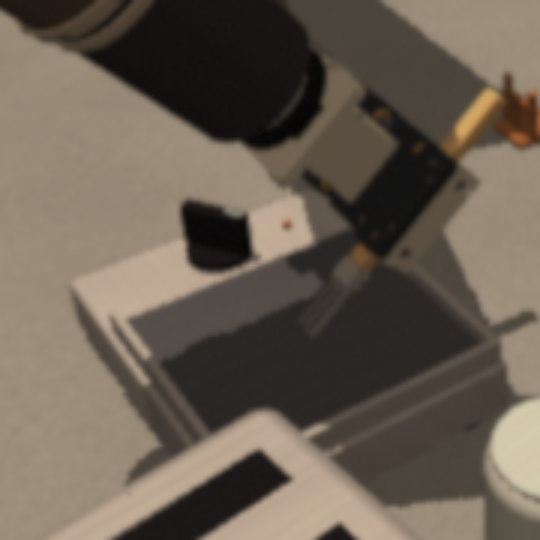

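Tip rests at the plate's middle (crop (308,330)). Lift and return above the rest, levelling.

Request:
{"method": "move_arm", "body": {
  "deltas": [
    [0,0,8,0,0,0],
    [0,0,15,0,0,0],
    [0,0,15,0,0,0],
    [0,0,12,0,0,0],
    [0,0,8,0,0,0]
  ]
}}

```text
t: 11.98
eef_pos: [0.6298, -0.1752, 0.2162]
ee_rot: [-3.136, 0.697, -1.723]
force: [-0.5, -0.2, -0.7]
width: 0.016
```

Request:
{"method": "move_arm", "body": {
  "deltas": [
    [-11.7,22.5,0,-2.63,0.417,0],
    [-11.7,22.5,0,-2.63,0.417,0],
    [-11.7,22.5,0,-2.63,0.417,0],
    [-11.7,22.5,0,-2.63,0.417,0],
    [-11.7,22.5,0,-2.63,0.417,0]
  ]
}}

```text
t: 12.4
eef_pos: [0.5703, -0.0615, 0.2143]
ee_rot: [-3.139, 0.464, -1.725]
force: [1.0, 2.5, -0.4]
width: 0.0159
```

Request:
{"method": "move_arm", "body": {
  "deltas": [
    [-11.7,22.5,0,-2.63,0.417,0],
    [-11.7,22.5,0,-2.63,0.417,0],
    [-11.7,22.5,0,-2.63,0.417,0],
    [-11.7,22.5,0,-2.63,0.417,0],
    [-11.7,22.5,0,-2.63,0.417,0]
  ]
}}

```text
t: 12.82
eef_pos: [0.5119, 0.0515, 0.2147]
ee_rot: [-3.139, 0.232, -1.726]
force: [-0.7, 0.4, -1.3]
width: 0.0158
```

Request:
{"method": "move_arm", "body": {
  "deltas": [
    [-11.7,22.5,0,-2.63,0.417,0],
    [-11.7,22.5,0,-2.63,0.417,0],
    [-11.7,22.5,0,-2.63,0.417,0],
    [-11.7,22.5,0,-2.63,0.417,0],
    [-11.7,22.5,0,-2.63,0.417,0]
  ]
}}

```text
t: 13.23
eef_pos: [0.4531, 0.1641, 0.2147]
ee_rot: [-3.14, 0.0, -1.726]
force: [0.3, 0.5, -1.0]
width: 0.0161
```

```bash
python3 tip.py w3 rest=0; python3 f.py; python3 - <<'E'
from h import *
print(np.degrees(arm.get_state()['ee_rot']))
E
```

```text
13.2333 [0.45311065 0.16406177 0.21469242] [-1.79882544e+02  2.56094021e-02 -9.89036029e+01] [ 0.30802717  0.4750298  -1.02924099]
tip pred [0.43337715 0.03809814 0.21463543] [285.61958141  -6.99520211] brush x [-1.54772496e-01 -9.87950036e-01 -4.46968371e-04]
13.3833 [0.45303635 0.16520513 0.21405711] [ 1.71785008 -0.86415603 -0.83259795] [ 0.02888138 -0.09379249  0.04341978] tip [0.43388462 0.03915187 0.21386683]
[-1.79971500e+02  8.55114251e-02 -9.86390849e+01]
```

View pics/w3.png

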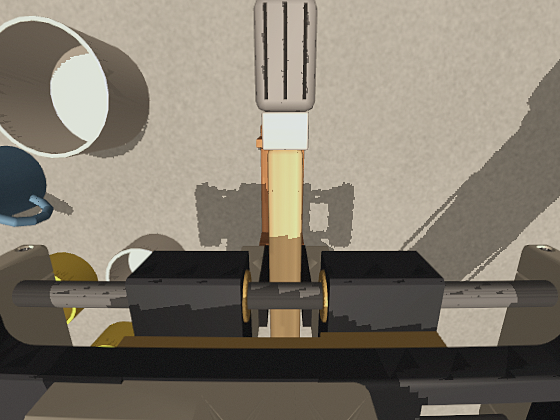

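The brush sits in the gripper as before (ferrule at rows 112–148) and is aligned over the rest. I'll lower and release.

Request:
{"method": "move_arm", "body": {
  "deltas": [
    [0,0,-20,0,0,0],
    [0,0,-32,0,0,0],
    [0,0,-32,0,0,0],
    [0,0,-28,0,0,0],
    [0,0,-18,0,0,0]
  ]
}}

```text
t: 13.8
eef_pos: [0.4532, 0.1613, 0.0814]
ee_rot: [3.14, 0.0, -1.728]
force: [0.0, -0.4, -0.3]
width: 0.0156
```

Request:
{"method": "move_arm", "body": {
  "deltas": [
    [0,0,-12,0,0,0],
    [0,0,-10,0,0,0],
    [0,0,-7,0,0,0],
    [0,0,-3,0,0,0],
    [0,0,0,0,0,0]
  ]
}}

```text
t: 14.22
eef_pos: [0.4539, 0.1624, 0.0512]
ee_rot: [3.141, 0.001, -1.727]
force: [-0.8, 1.2, -1.2]
width: 0.0158
```

```bash
python3 f.py
```

```text
14.2167 [0.45394742 0.16236915 0.05120465] [-0.75862633  1.17046125 -1.20284137] [ 0.08435412 -0.00748873  0.00728854] tip [0.43410366 0.03642285 0.05112327]
```

Request:
{"method": "move_arm", "body": {
  "deltas": [
    [0,0,-1,0,0,0],
    [0,0,0,0,0,0],
    [0,0,0,0,0,0],
    [0,0,0,0,0,0],
    [0,0,0,0,0,0]
  ]
}}

```text
t: 14.63
eef_pos: [0.4539, 0.1632, 0.0507]
ee_rot: [-3.141, 0.001, -1.726]
force: [-0.4, 0.3, -1.2]
width: 0.0158
```

Request:
{"method": "move_arm", "body": {
  "deltas": [
    [0,0,0,0,0,0],
    [0,0,0,0,0,0],
    [0,0,0,0,0,0],
    [0,0,0,0,0,0],
    [0,0,0,0,0,0]
  ],
  "claw": 60
}}

```text
t: 15.05
eef_pos: [0.4538, 0.163, 0.0504]
ee_rot: [3.141, 0.001, -1.726]
force: [-0.2, -0.0, 0.9]
width: 0.0434
```

Request:
{"method": "move_arm", "body": {
  "deltas": [
    [0,0,0,0,0,0],
    [0,0,0,0,0,0],
    [0,0,10,0,0,0],
    [0,0,20,0,0,0],
    [0,0,30,0,0,0]
  ]
}}

```text
t: 15.47
eef_pos: [0.4523, 0.1618, 0.109]
ee_rot: [3.138, -0.003, -1.726]
force: [0.2, 0.9, -0.9]
width: 0.0668
```

Request:
{"method": "move_arm", "body": {
  "deltas": [
    [0,0,30,0,0,0],
    [0,0,30,0,0,0],
    [0,0,25,0,0,0],
    [0,0,5,0,0,0],
    [0,0,0,0,0,0]
  ]
}}

```text
t: 15.88
eef_pos: [0.4546, 0.1637, 0.2024]
ee_rot: [-3.139, 0.004, -1.726]
force: [-0.1, -1.0, -0.4]
width: 0.0669
```

```bash
python3 - <<'E'
from h import *
st=arm.get_state();print(st['t'],st['eef_pos'])
im=arm.grab_frame('wrist');s=arm.grab_frame('scene')
for n,z in [('brush',.05),('brush_tip',.05),('rest',0)]:
    for c in('wrist','scene'):
        for r in arm.spot_point(n,c)[:1]: print(n,c,r['score'],r['xy'],onz(c,r['xy'],z,st))
save('w4',np.hstack([cv2.resize(im,(450,338)),cv2.resize(s[150:225,250:325],(338,338))]))
E
```

```text
15.8833 [0.45463648 0.16365424 0.20242123]
brush wrist 0.73 [283.4, 181.0] [0.45396001 0.14554086 0.05      ]
brush scene 0.63 [291.9, 176.8] [0.45116135 0.14400724 0.05      ]
brush_tip wrist 0.74 [288.9, 62.1] [0.43243993 0.03979652 0.05      ]
brush_tip scene 0.64 [259.3, 185.0] [0.41941311 0.0421354  0.05      ]
rest wrist 0.68 [283.2, 173.6] [0.45484681 0.14720567 0.        ]
rest scene 0.73 [295.7, 192.9] [0.46726913 0.14534572 0.        ]
```

View pics/w4.png

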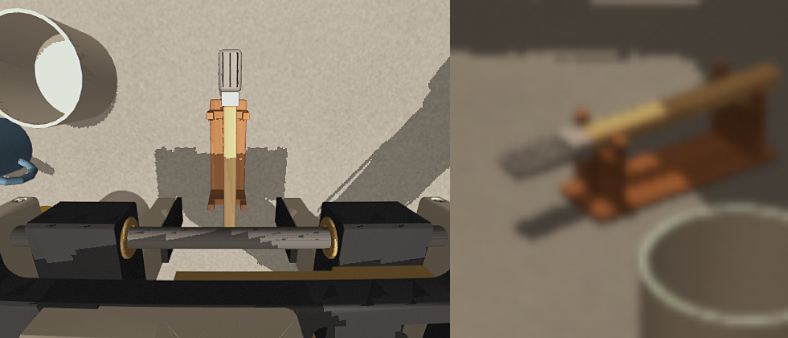

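The brush lies level in both notches with its origin at about (0.453, 0.145), within a few mm of where it started. On to the switch.

Request:
{"method": "move_arm", "body": {
  "deltas": [
    [1.4,-27.7,0,0,0,-3.5],
    [1.4,-27.7,0,0,0,-3.5],
    [1.4,-27.7,0,0,0,-3.5],
    [1.4,-27.7,0,0,0,-3.5],
    [1.4,-27.7,0,0,0,-3.5]
  ]
}}

```text
t: 16.7
eef_pos: [0.4605, 0.0233, 0.2]
ee_rot: [3.141, 0.0, -2.034]
force: [-0.9, 0.3, 0.7]
width: 0.0668
```

Request:
{"method": "move_arm", "body": {
  "deltas": [
    [1.4,-27.7,0,0,0,-3.5],
    [1.4,-27.7,0,0,0,-3.5],
    [1.4,-27.7,0,0,0,-3.5],
    [1.4,-27.7,0,0,0,-3.5],
    [1.4,-27.7,0,0,0,-3.5]
  ]
}}

```text
t: 17.12
eef_pos: [0.4675, -0.1154, 0.2]
ee_rot: [3.141, 0.0, -2.34]
force: [0.1, -0.5, 0.2]
width: 0.0671
```

Request:
{"method": "move_arm", "body": {
  "deltas": [
    [1.4,-27.7,0,0,0,-3.5],
    [1.4,-27.7,0,0,0,-3.5],
    [1.4,-27.7,0,0,0,-3.5],
    [1.4,-27.7,0,0,0,-3.5],
    [1.4,-27.7,0,0,0,-3.5]
  ]
}}

```text
t: 17.53
eef_pos: [0.4745, -0.2539, 0.1998]
ee_rot: [3.141, 0.0, -2.645]
force: [-0.0, 0.2, 0.3]
width: 0.0671
```

```bash
python3 - <<'E'
from h import *
st=arm.get_state();print(st['t'],st['eef_pos'],np.degrees(st['ee_rot']))
im=arm.grab_frame('wrist')
for r in arm.spot_point('switch_grip','wrist')[:2]: print(r['score'],r['xy'],onz('wrist',r['xy'],.096,st))
for m in arm.masks_of('switch','wrist')[:1]:
    ys,xs=np.nonzero(m['pixels']);print(m['score'],len(xs),m['xy'])
o=im.copy()
for a in (20,30,40):  # bar top outline hypotheses, centre (.475,-.2535)
    for s in (-28,28):
        u=proj('wrist',[.475+.001*s*np.cos(np.radians(a)),-.2535+.001*s*np.sin(np.radians(a)),.104],st);print(a,s,u)
        cv2.circle(o,tuple(int(v) for v in u),2,(255,10*a-150,0),-1)
x,y=[int(v) for v in proj('wrist',[.475,-.2535,.104],st)];cv2.circle(o,(x,y),2,(0,255,255),-1)
x0,y0=max(x-100,0),max(y-75,0)
print(x0,y0);save('sw',cv2.resize(o[y0:y0+150,x0:x0+200],None,fx=4,fy=4))
E
```

```text
17.5333 [ 0.47453675 -0.25393649  0.19984295] [ 1.79961475e+02  1.48886489e-02 -1.51560616e+02]
0.98 [282.5, 217.2] [ 0.47810627 -0.25383026  0.096     ]
0.73 2575 [278.0, 207.0]
20 -28 [289.73435753 184.49637175]
20 28 [279.7508072  248.05232418]
30 -28 [283.6489465  184.13495855]
30 28 [285.45082663 248.36814942]
40 -28 [277.5944747  184.81549786]
40 28 [291.12669914 247.76992499]
184 142
```

View pics/sw.png

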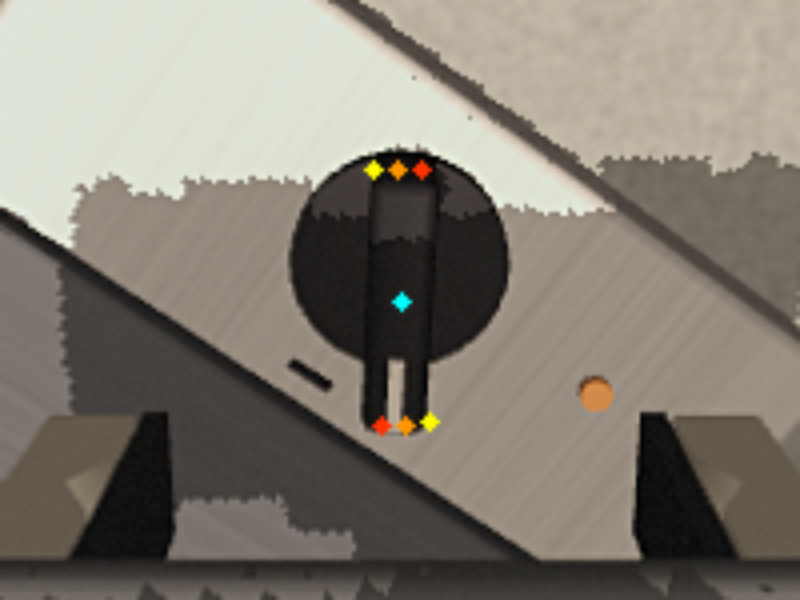

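The bar is centred under the tool with the white pointer at the near end, at about 26° in world (the tool is at 28.4°). Align, descend and grip.

Request:
{"method": "move_arm", "body": {
  "deltas": [
    [1,0,-15,0,0,-1],
    [0,0,-25,0,0,-1],
    [0,0,-25,0,0,0],
    [0,0,-20,0,0,0],
    [0,0,-10,0,0,0]
  ]
}}

```text
t: 18.1
eef_pos: [0.4743, -0.2513, 0.1027]
ee_rot: [3.139, -0.002, -2.676]
force: [0.4, 0.4, 0.3]
width: 0.0671
```

Request:
{"method": "move_arm", "body": {
  "deltas": [
    [0,0,-6,0,0,0],
    [0,0,-3,0,0,0],
    [0,0,0,0,0,0],
    [0,0,0,0,0,0],
    [0,0,0,0,0,0]
  ]
}}

```text
t: 18.52
eef_pos: [0.4765, -0.2526, 0.0974]
ee_rot: [-3.141, 0.002, -2.677]
force: [-0.5, 0.4, -0.7]
width: 0.0671
```

Request:
{"method": "move_arm", "body": {
  "deltas": [
    [0,0,0,0,0,0],
    [0,0,0,0,0,0],
    [0,0,0,0,0,0],
    [0,0,0,0,0,0],
    [0,0,0,0,0,0]
  ],
  "claw": 255,
  "squeeze": 15
}}

```text
t: 18.93
eef_pos: [0.4758, -0.2526, 0.0965]
ee_rot: [3.142, 0.001, -2.677]
force: [0.5, -0.0, 0.2]
width: 0.0395
```

Request:
{"method": "move_arm", "body": {
  "deltas": [
    [0,0,0,0,0,0],
    [0,0,0,0,0,0],
    [0,0,0,0,0,0],
    [0,0,0,0,0,0],
    [0,0,0,0,0,0]
  ]
}}

```text
t: 19.35
eef_pos: [0.4766, -0.2537, 0.0964]
ee_rot: [-3.14, 0.001, -2.677]
force: [2.3, -9.5, -6.0]
width: 0.0138
```

```bash
python3 f.py
```

```text
19.35 [ 0.47656552 -0.25373401  0.09644144] [ 2.30180722 -9.50474175 -6.00374157] [-3.3637593  -1.07093544 -0.07971799] tip [ 0.3625995 -0.3109002  0.0962876]
```

Request:
{"method": "move_arm", "body": {
  "deltas": [
    [0.3,-1.2,0,0,0,0],
    [0,0,0,0,0,-2],
    [0,0,0,0,0,-4],
    [0,0,0,0,0,-5],
    [0,0,0,0,0,-5]
  ]
}}

```text
t: 19.77
eef_pos: [0.4766, -0.2539, 0.0964]
ee_rot: [-3.141, 0.002, -2.96]
force: [1.1, -2.0, -0.8]
width: 0.014
```

```bash
python3 f.py
```

```text
19.7667 [ 0.47658087 -0.25388234  0.09643011] [ 1.10820329 -2.02801053 -0.80269474] [-0.45652058 -0.74137985  0.04574166] tip [ 0.35117183 -0.27687759  0.09622643]
```

Request:
{"method": "move_arm", "body": {
  "deltas": [
    [0,0,0,0,0,-5],
    [0,0,0,0,0,-5],
    [0,0,0,0,0,-5],
    [0,0,0,0,0,-5],
    [0,0,0,0,0,-5]
  ]
}}

```text
t: 20.18
eef_pos: [0.4766, -0.2538, 0.0964]
ee_rot: [3.141, 0.002, 2.886]
force: [0.9, -1.2, -0.8]
width: 0.0139
```

Request:
{"method": "move_arm", "body": {
  "deltas": [
    [0,0,0,0,0,-5],
    [0,0,0,0,0,-5],
    [0,0,0,0,0,-5],
    [0,0,0,0,0,-5],
    [0,0,0,0,0,-3]
  ]
}}

```text
t: 20.6
eef_pos: [0.4767, -0.2537, 0.0965]
ee_rot: [3.141, 0.002, 2.485]
force: [2.3, -0.9, -0.5]
width: 0.0143
```

Request:
{"method": "move_arm", "body": {
  "deltas": [
    [0,0,0,0,0,-3],
    [0,0,0,0,0,-3],
    [0,0,0,0,0,-3],
    [0,0,0,0,0,-1],
    [0,0,0,0,0,0]
  ]
}}

```text
t: 21.02
eef_pos: [0.4767, -0.2537, 0.0964]
ee_rot: [3.141, 0.002, 2.315]
force: [2.3, 0.1, -2.6]
width: 0.0139
```

```bash
python3 f.py
```

```text
21.0167 [ 0.47667405 -0.25368224  0.09644695] [ 2.27521113  0.09680024 -2.58365451] [-0.15294102 -1.24349068 -0.04922371] tip [ 0.39032619 -0.15987258  0.09623989]
```

Request:
{"method": "move_arm", "body": {
  "deltas": [
    [0,0,0,0,0,-2],
    [0,0,0,0,0,-2],
    [0,0,0,0,0,-1],
    [0,0,0,0,0,0],
    [0,0,0,0,0,0]
  ]
}}

```text
t: 21.43
eef_pos: [0.4764, -0.2535, 0.0965]
ee_rot: [3.141, 0.001, 2.229]
force: [2.4, 3.3, -0.5]
width: 0.0151
```

```bash
python3 f.py
```

```text
21.4333 [ 0.47635251 -0.25349609  0.09648279] [ 2.40332144  3.31494498 -0.47017303] [ 1.16205462 -0.95858087  0.41119328] tip [ 0.39833154 -0.15265484  0.09634737]
```

The moment about z rose from −0.05 to 0.41 N·m and the jaws are being pushed apart, so the on stop is reached. I'll release and retreat.

Request:
{"method": "move_arm", "body": {
  "deltas": [
    [0,0,0,0,0,0],
    [0,0,0,0,0,0],
    [0,0,0,0,0,0],
    [0,0,0,0,0,0],
    [0,0,0,0,0,0]
  ],
  "claw": 60
}}

```text
t: 21.85
eef_pos: [0.4757, -0.2539, 0.0963]
ee_rot: [-3.141, 0.001, 2.227]
force: [0.6, -0.3, -0.7]
width: 0.0428
```

Request:
{"method": "move_arm", "body": {
  "deltas": [
    [0,0,0,0,0,0],
    [0,0,0,0,0,0],
    [0,0,10,0,0,0],
    [0,0,20,0,0,0],
    [0,0,30,0,0,0]
  ]
}}

```text
t: 22.27
eef_pos: [0.4745, -0.2534, 0.1555]
ee_rot: [-3.139, -0.003, 2.227]
force: [0.2, -0.1, 0.2]
width: 0.0665
```

Request:
{"method": "move_arm", "body": {
  "deltas": [
    [0,0,25,0,0,0],
    [0,0,15,0,0,0],
    [0,0,5,0,0,0],
    [0,0,0,0,0,0],
    [0,0,0,0,0,0]
  ]
}}

```text
t: 22.68
eef_pos: [0.4757, -0.2535, 0.2012]
ee_rot: [3.141, 0.001, 2.227]
force: [0.3, -0.7, -0.1]
width: 0.0671
```

```bash
python3 - <<'E'
from h import *
st=arm.get_state();print(st['t'],st['eef_pos'],np.degrees(st['ee_rot']))
im=arm.grab_frame('wrist')
# bar top dark-region orientation: rectify plane z=.104 and find pointer/bright + dark bar
m=arm.masks_of('switch','wrist')[0];px=m['pixels'];print('mask',m['score'],px.sum(),m['xy'])
g=im.mean(2);ys,xs=np.nonzero(px&(g>110))
P=np.array([onz('wrist',(x,y),.104,st)[:2] for x,y in zip(xs,ys)]);print('white',len(P))
if len(P):
    c=np.median(P,0);d=c-[.4765,-.2537];print(c,np.degrees(np.arctan2(d[1],d[0])))
ys,xs=np.nonzero(px);P=np.array([onz('wrist',(x,y),.104,st)[:2] for x,y in zip(xs,ys)])
far=P[np.hypot(*(P-[.4765,-.2537]).T)>.026]-[.4765,-.2537]
print('far angles',np.percentile(np.degrees(np.arctan2(far[:,1],far[:,0])),[5,25,50,75,95]))
arm.grab_frame('top');arm.grab_frame('scene')
for n,z in [('small_pot_rim',.05),('big_pot',0),('brush',.05),('brush_tip',.05),('mug',0),('jar',0),('mill',0),('egg_cup',0),('shaker',0)]:
    for cam in ('top','scene'):
        for r in arm.spot_point(n,cam)[:3 if n[0]=='s' else 1]: print(n,cam,round(r['score'],2),np.round(r['xy']),onz(cam,r['xy'],z)[:2].round(3))
E
```

```text
22.6833 [ 0.4757442  -0.25353944  0.20117483] [1.79975280e+02 3.33175977e-02 1.27605113e+02]
mask 0.61 2604 [283.7, 207.7]
white 103
[ 0.49112253 -0.26660645] -41.432954791637
far angles [-34.56394209 101.48175508 122.47011896 141.33220354 163.58719586]
small_pot_rim top 0.77 [130. 161.] [0.715 0.365]
small_pot_rim top 0.76 [174. 142.] [0.768 0.242]
small_pot_rim top 0.68 [174. 191.] [0.629 0.239]
small_pot_rim scene 0.82 [402. 202.] [0.755 0.26 ]
small_pot_rim scene 0.65 [359. 190.] [0.637 0.227]
small_pot_rim scene 0.59 [411. 182.] [0.715 0.372]
big_pot top 0.75 [250. 188.] [0.639 0.03 ]
big_pot scene 0.88 [314. 232.] [0.638 0.041]
brush top 0.85 [208. 256.] [0.444 0.145]
brush scene 0.85 [295. 172.] [0.437 0.171]
brush_tip scene 0.6 [260. 187.] [0.43  0.037]
mug top 0.85 [226. 141.] [0.781 0.1  ]
mug scene 0.78 [375. 248.] [0.788 0.102]
jar top 0.85 [283. 136.] [ 0.793 -0.069]
jar scene 0.84 [332. 276.] [ 0.779 -0.054]
mill top 0.91 [119. 214.] [0.569 0.412]
mill scene 0.94 [379. 175.] [0.578 0.417]
egg_cup top 0.69 [116. 240.] [0.493 0.421]
egg_cup scene 0.49 [358. 165.] [0.488 0.425]
shaker top 0.56 [431. 278.] [ 0.374 -0.492]
shaker scene 0.29 [313. 233.] [0.64  0.036]
```

```bash
python3 - <<'E'
from h import *
st=arm.get_state();im=arm.grab_frame('wrist');g=im.mean(2)
m=arm.masks_of('switch','wrist')[0]['pixels']
for y in range(180,262,4): print(y,''.join('#' if v<45 else '+' if v<80 else '-' if v<140 else '.' for v in g[y,250:330]), np.nonzero(m[y])[0][[0,-1]] if m[y].any() else '')
for a in (-40,-48,-54):
    for s in (12,28,-28):
        print(a,s,proj('wrist',[.4765+.001*s*np.cos(np.radians(a)),-.2537+.001*s*np.sin(np.radians(a)),.104],st).round(1))
E
```

```text
180 -----.................--########################-............................... [273 297]
184 .................-####################################.......................... [267 303]
188 .............-###########################################-...................... [264 306]
192 ...........+################################################.................... [262 308]
196 .........-###################################################-.................. [260 310]
200 ........-#####################################################-................. [259 311]
204 ........+######################################################................. [258 312]
208 ........+#####################################################+................. [257 312]
212 .........+####################################################.................. [259 311]
216 ..........-#################################################-................... [260 309]
220 ............-+############################################-..................... [263 307]
224 ................-+#################################
[... 350 characters left out ...]
.........#####+...-#####+................+###+------------- [280 295]
244 ..............................-#####....#++###...........-####------------------ [280 295]
248 .....................................................-###+---------------------- 
252 .................................................####+-------------------------- 
256 ............................................+###+------------------------------- 
260 ........................................####+-+--------------------------------- 
-40 12 [287.1 230.2]
-40 28 [291.1 247.2]
-40 -28 [276.6 184.8]
-48 12 [285.2 230.5]
-48 28 [286.6 247.8]
-48 -28 [281.4 184.1]
-54 12 [283.7 230.5]
-54 28 [283.2 247.9]
-54 -28 [285.1 184. ]
```

```bash
python3 -c "
from h import *
print(arm.get_state()['t']);print(arm.job_done())"
```

```text
23.8833
the job is handed in; nothing more can be done
None
```

I did the whole job in the order asked and handed it in at about 24 s of the 59 s allowed.

- **Dip:** the brush tip went about 23 mm below the white small pot's rim by calculation, and a scene picture just before the last 3 mm showed the head inside the pot. A wrist view had shown the pot about 8 mm off my first estimate, so I corrected for that before dipping.
- **Press:** I held the tip for about a second on the middle of the dark plate, with a contact force of about 6–7 N. A scene picture showed it at the plate's middle.
- **Brush back:** it lies level in both notches. Its origin measured about (0.453, 0.145) from close up, within a few mm of where it began. The last top and scene readings scattered more, by up to about 25 mm.
- **Switch:** I turned the handle clockwise until the moment about the vertical axis jumped to 0.41 N·m and the handle slipped slightly in the jaws, which I take as the on stop. The final wrist image puts the bar about 74° (±3°, roughly 1.29 rad) from where it started, so it is on. A full turn from off is 80°, which fits if the switch began slightly past off.

One rougher reading of the pointer gave only about 67° of turn. I set it aside because a row-by-row look at the bar in the wrist picture disagreed with it.

The pots, mug, mill, jar and egg cup read where they were, within detector scatter. The shaker was found in place only in the top view; the scene camera's low-score hit on it was false. The gripper ended clear of everything.

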